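# Hold a sample cell in the photometer's light path

## Robot

A 6-joint arm with a two-finger parallel gripper is mounted at the origin on the work surface. World frame = base frame: x ahead of the robot, y to its left, z up, the work surface at z = 0. Lengths are in m, angles in rad, forces in N, time in s.
With the tool pointing down it reaches from about 0.35 to 0.975 m from the base axis. Payload 4.9 kg.
Tool frame: the origin (TCP) lies midway between the tips of the shut fingers; the grasp point (between the pads) lies 19 mm behind it; z points along the fingers, y is the direction in which the jaws open and shut (so a half turn about z gives the same grasp; the last joint's range is limited). The gripper opens to 85 mm and grips with 20 to 120 N. Pads are 22 mm wide; open, the fingers measure 114 mm over their backs; the gripper's body (76 mm by 85 mm) begins 54 mm behind the grasp point. The pads swing forward as they close: fully open they stand 13 mm farther back than shut.
Start: joints at [-1.292, 0.053, 1.613, -0, 1.476, -0.119], TCP at [0.242, -0.576, 0.231] pointing down, gripper open.
Joint ranges: [-3.01, 3.01], [-1.01, 2.22], [0.06, 2.58], [-1.02, 4.17], [0.09, 2.62], [-3.14, 3.14]. Speed limits (rad/s): [2.57, 2.57, 3.14, 3.14, 3.14, 3.14].

## Interface

Orientations are given as a unit quaternion [w, x, y, z].
In Python, from plant import state, grab_frame, camera_params, job_done, boxes_of gives the robot as it stands.
- The arm moves only by the tool step_arm, never from a script. Its argument "steps" is a list of rows, each a list of 4 numbers: the shift along the tool's x, y, z in mm, then the turn about the tool's z in degrees. A call has 1 to 8 rows; each row shifts and turns the pose as measured when the row begins, along the tool's axes as they then stand; what a row does not reach is not made up. A row lasts 1/10 s, in which the tool goes at most 50 mm and 8.59 degrees, less where a joint would pass 70% of its speed; a pose out of reach is approached as far as the arm can. A call is refused whole if a number of a shift passes 50 or a number of a turn 8.59, either way. A call with a gripper value outside its range is refused whole. "claw" is the opening in per cent of the stroke, from 0 (shut) to 100 (fully open), set as the call begins (left out, the last holds). The fingers move at their own pace and stop on an object; the grip force is fixed at half the most. Time passes only in rows, so rows that do not move let the fingers close. It gives the time, the measured TCP pose, the force and the opening at its end, in the units of the state.
- state(): the state, without advancing time (a new reading comes with each control period).
- grab_frame(name): name is "scene" or "top" or "wrist"; returns (picture, depth): 400x640x3 uint8, red, green, blue; 400x640 float32, m along the optical axis (not along the pixel's ray), 0 where there is no reading.
- camera_params(name): a dict with "mtx" (3x3 intrinsics, pixels), "k1" (the pictures are not rectified: a ray, as slopes to the right and down, at radius r is drawn at 1 + k1 r^2 times it, then the intrinsics apply), "extrinsics" (4x4, takes a point from camera to world coordinates); the wrist camera has in their place "T_tool_cam" (4x4, takes a point from camera to tool coordinates, whose origin is the TCP and whose axes are the flange's). Camera axes: x right, y down, z forward; pixel columns grow to the right and rows downward; lengths in m; the calibration is good to about 2 mm. A picture is of the moment at which its call begins: read the wrist's pose just before it. camera_params takes no time and is no camera call.
- job_done(): hands the job in, once; it reports no verdict.
Trained networks look in the newest picture that a camera, given by its name, has taken for a name from the list of things; names that differ only in an ending like _2 or _b are one class to them, and where a whole thing is asked for, a point or a joint stands for the part that bears it (a point fixed in the world has none). Each returns a list of dicts, best first, with "p" (0 to 1); they miss things now and then, are a little off and sometimes report something else, mostly with a low value. They report only what shows in the picture. A call takes as long as a camera call. They do not tell look-alikes from the thing itself.
- boxes_of(camera, label): "box" ([left, top, width, height] in pixels, round what is visible of it).
The state is a dict: "time": time; "joint_pos": joint angles; "joint_vel": joint speeds; "joint_efforts": joint torques, N m; "tool_pos": TCP position; "tool_rot": TCP orientation; "contact_force": force on the tool from outside, world axes, zero at the start; "ft_torque": the same for the moment, N m; "gripper_width": opening from 0.0 (shut) to 1.0 (fully open).
Only numpy, scipy, OpenCV 4.12 (cv2) and the standard library are available. Lean on these libraries where they do the work, as an engineer would, in place of code of your own. Each camera call takes 0.05 s, during which the arm holds its last target. There are 200 camera calls.

## Task

First slide the photometer's shutter fully open. Then grip the tall glass cell by its two broad frosted faces only, never touching the clear windows at its narrow ends, lift it out of the rack and, without bumping the photometer, hold it upright, still and square in the light path: centred on the beam, midway between the two tubes, its windows facing them. Finish while still holding it there in the air, and leave the short cell, bottle and beaker as they stand.

Things in the scene. Friction and masses are not known exactly. Their poses are not given: they have to be found in the camera images.
- photometer: Fixed; base 100 x 360 x 20 mm; origin at bench level below the middle of the beam, which runs along y, 110 mm up. Grey lamp house 90 x 90 mm, y 98 to 188, top at 140; white detector house 70 x 70, y -88 to -158, top at 130. Dark lens tubes, 32 mm diameter, y 50 to 88 and -50 to -88; between them 100 mm free, down to the base. Place, yaw vary; left or right of the rack.
- beam_mid (a point): Middle of the light path: on the beam, 110 mm above the bench, midway between the ends of the two tubes. Axes as the photometer: y along the beam towards the lamp, z up.
- shutter (a joint): Shutter slide in m: 0 closed, 0.036 fully open (stop); it starts between 0 and 0.01. It opens by sliding level along the photometer's -x. Stiff, about 2 N of friction, stays where it is left.
- shutter_knob (a point): Centre of the top of the shutter's pale metal block knob, 22 mm in x, 14 mm in y (axes as the photometer), 166 mm above the bench, standing 26 mm above the level of the lamp house's top, between lamp house and lamp tube; a thin dark blade hangs below it. Moves with the shutter.
- rack: Grey plastic rack, fixed, 85 x 170 x 25 mm, origin under its centre. Two wells at y = -45 and +45 mm, 15 mm deep (floor 10 mm above the bench), 24 x 44 mm, long side along the rack's y. The tall and the short cell stand one in each, either way round.
- cell: The tall cell: closed glass cell 22 (x) x 42 (y) x 60 (z) mm, about 0.09 kg, origin at the centre of its underside. The two broad faces, looking to its +x and -x, are frosted white; the two narrow ends, at +y and -y, are clear windows. Stands upright in one well of the rack, 45 mm of it above the rack's top.
- cell_mid (a point): Centre of the tall cell, 30 mm above its underside, axes as cell.
- cell_windows: The two clear end windows of the tall cell, as one part of it: they stand at y = +-21 mm of the cell, each 15.5 mm wide (x), standing 1 mm proud of the frosted plates' ends and set in from the frosted faces. Not to be touched. Origin and axes as cell.
- short_cell: The short cell, bystander, 22 x 42 x 35 mm, otherwise like the tall one, in the other well. Origin at the centre of its underside.
- bottle: Bystander: white plastic bottle, 54 mm diameter, 120 mm high, standing beyond the work. Origin at the centre of its underside.
- beaker: Bystander: glass beaker, 60 mm diameter, 70 mm high, standing beyond the work. Origin at the centre of its underside.
Not all that is in view belongs to the job. Leave any blue, brown or green look-alike of the cell alone.

How it is judged:
On the way, in this order (a step that is already met when the one before it is completed fails the run):
1. the shutter is slid open (at least 31 of its 36 mm) while the tall cell still stands in the rack (value of joint shutter above 0.031 m and height (world z) of cell below 0.02 m), for 0.2 s.
2. the tall cell is held by the fingers, lifted clear of the rack (height (world z) of cell above 0.035 m and contact force between the fingers and cell above 2 N), for 0.2 s.
At the end, for the whole second after the job is handed in: Shutter open (31 of 36 mm or more); fingers hold the tall cell still in the air, off windows, photometer and rack; its centre within 6 mm sideways, 14 mm in height, 18 mm along the beam of the light path's middle; window line within 0.15 rad of the beam, upright within 0.15 rad (value of joint shutter above 0.031 m and x of cell_mid in the frame of beam_mid between -0.006 and 0.006 m and y of cell_mid in the frame of beam_mid between -0.018 and 0.018 m and z of cell_mid in the frame of beam_mid between -0.014 and 0.014 m and angle between the y axis of cell and the y axis of beam_mid, either way round below 0.15 rad and angle between cell's own z axis and vertical below 0.15 rad and contact force between the fingers and cell above 2 N and contact force between the fingers and cell_windows below 0.3 N and contact force between cell and photometer below 0.1 N and contact force between cell and rack below 0.1 N and linear speed of cell below 0.02 m/s and angular speed of cell below 0.2 rad/s); the arm keeps its last pose, push and grip.
It fails at once if the fingers touch a clear window of the tall cell (contact force between the fingers and cell_windows above 0.5 N).
It fails at once if the tall cell is bumped into the photometer (over 3 N) (contact force between cell and photometer above 3 N).
It fails at once if the short cell is moved by more than 15 mm (distance of short_cell from where it was at the start of the episode above 0.015 m).
It fails at once if the bottle is moved by more than 20 mm or tipped (distance of bottle from where it was at the start of the episode above 0.02 m or angle between bottle's own z axis and vertical above 0.3 rad).
It fails at once if the beaker is moved by more than 20 mm or tipped (distance of beaker from where it was at the start of the episode above 0.02 m or angle between beaker's own z axis and vertical above 0.3 rad).
It also fails if it takes over 58 s, if anything falls off the work surface, if the arm or the gripper's body presses on something with over 40 N, if the wrist force passes 120 N, or if a joint passes its speed limit or range.

## Working session

There is one attempt and no reset: what is moved stays moved. The work goes in short steps, Python scripts to look and compute and a tool call to move; the robot and the scene stay as the last step left them, time stands still between calls to the robot, and variables do not carry over. Pictures are saved under pics/ and viewed, about 8 in all and at most 12, crops included, and the job is handed in when it is done.

Besides the shell and the picture viewer there is one more tool, called after "Request:" by a JSON object that holds its "fn" and its "kwargs", one argument or row to a line. step_arm: Moves the arm, as the interface text tells. Its arguments: {"type":"object","properties":{"steps":{"type":"array"},"claw":{"type":"number"}},"required":["steps"]}

```bash
mkdir -p pics; ls; cat > h.py <<'E'
import numpy as np, cv2
from plant import *
from scipy.spatial.transform import Rotation as R
def rot(q): return R.from_quat([q[1],q[2],q[3],q[0]]).as_matrix()
def cloud(cam):
    s=state(); im,d=grab_frame(cam); c=camera_params(cam)
    K=np.array(c["mtx"]); k1=c["k1"]
    v,u=np.mgrid[:400,:640]
    p=np.stack([u,v],-1).reshape(-1,1,2).astype(float)
    n=cv2.undistortPoints(p,K,np.array([k1,0,0,0,0.])).reshape(400,640,2)
    P=np.dstack([n*d[...,None],d])
    if "extrinsics" in c: T=np.array(c["extrinsics"])
    else:
        W=np.eye(4); W[:3,:3]=rot(s["tool_rot"]); W[:3,3]=s["tool_pos"]; T=W@np.array(c["T_tool_cam"])
    W=P@T[:3,:3].T+T[:3,3]; W[d==0]=np.nan
    return im,d,W
def save(im,n): cv2.imwrite("pics/"+n+".png",im[...,::-1])
E
python3 - <<'E'
from h import *
print(state()); print(camera_params("wrist"))
for c in ["top","scene"]:
    im,d,W=cloud(c); save(im,c+"0"); np.save(c+"0.npy",W)
    for l in ["photometer","shutter_knob","rack","cell","short_cell","bottle","beaker"]:
        print(c,l,[(np.round(b["box"]).tolist(),round(b["p"],2)) for b in boxes_of(c,l)][:4])
E
```

```text
pics
{'time': 0.0, 'joint_pos': array([-1.29201010e+00,  5.33319713e-02,  1.61429300e+00,  2.13874404e-05,
        1.47596841e+00, -1.18968153e-01]), 'joint_vel': array([ 2.37285434e-04, -6.38563883e-04, -8.38308789e-05, -5.00775921e-04,
       -2.11519094e-03,  9.27168841e-04]), 'joint_efforts': array([ 2.68477903e-03, -3.93677437e+01, -3.70173275e+01, -8.13485258e-06,
        7.04422957e-03, -6.60351390e-06]), 'tool_pos': array([ 0.24194751, -0.57560455,  0.23007903]), 'tool_rot': array([-9.98018017e-04,  9.80288739e-01,  1.97567676e-01, -6.92421088e-05]), 'contact_force': array([ 0.62573438, -0.27430463, -0.31733006]), 'ft_torque': array([-0.00728921, -0.0338627 ,  0.02614556]), 'gripper_width': 0.9977922219068566}
{'mtx': array([[310.17147993,   0.        , 317.52016552],
       [  0.        , 310.17147993, 197.25282756],
       [  0.        ,   0.        ,   1.        ]]), 'k1': -0.006895176651824225, 'T_tool_cam': array([[-5.36636563e-04, -9.57771154e-01, -2.87531092e-01,
         7.29536592e-02],
       [ 9.99999326e-01, -2.17829059e-04, -1.14076641e-03,
        -1.49937612e-0
[... 541 characters left out ...]
16.0], 0.49)]
top short_cell [([197.0, 235.0, 26.0, 12.0], 0.81)]
top bottle [([344.0, 100.0, 30.0, 32.0], 0.74)]
top beaker [([287.0, 100.0, 25.0, 31.0], 0.8), ([334.0, 164.0, 196.0, 96.0], 0.37)]
scene photometer [([117.0, 179.0, 202.0, 92.0], 0.62)]
scene shutter_knob [([251.0, 182.0, 13.0, 23.0], 0.65)]
scene rack [([358.0, 145.0, 83.0, 58.0], 0.93)]
scene cell [([371.0, 159.0, 25.0, 24.0], 0.88), ([327.0, 176.0, 22.0, 26.0], 0.86), ([335.0, 126.0, 10.0, 28.0], 0.82), ([399.0, 191.0, 16.0, 37.0], 0.68)]
scene short_cell [([406.0, 147.0, 25.0, 24.0], 0.72)]
scene bottle [([309.0, 274.0, 30.0, 50.0], 0.8)]
scene beaker [([374.0, 260.0, 36.0, 43.0], 0.9), ([358.0, 145.0, 83.0, 59.0], 0.62)]
```

View pics/top0.png

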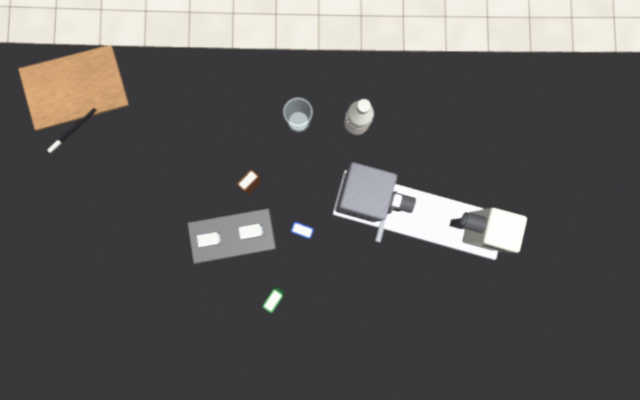

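View pics/scene0.png

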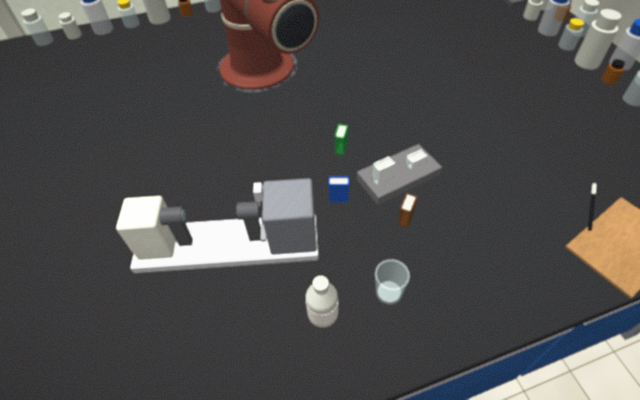

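The top view shows the tall cell in the right well (250,231) and the short cell at (208,240). The photometer lies to the right of the rack, lamp house at (368,192), detector at (505,230) and knob at about (397,200). Blue, brown and green decoys stand around the rack.

```bash
python3 - <<'E'
from h import *
def rect(W,x0,x1,y0,y1,z0,z1,name):
    m=(W[...,0]>x0)&(W[...,0]<x1)&(W[...,1]>y0)&(W[...,1]<y1)&(W[...,2]>z0)&(W[...,2]<z1)
    p=W[m]
    if len(p)<4: print(name,len(p)); return
    r=cv2.minAreaRect((p[:,:2]*1000).astype(np.float32))
    print(name,len(p),"med",np.median(p,0).round(4),"rect",np.round(r[0],1),np.round(r[1],1),round(r[2],1))
for c in ["top","scene"]:
    W=np.load(c+"0.npy")
    if c=="top":
        for u,v in [(368,192),(505,230),(397,200),(440,215),(250,231),(208,240),(225,250),(380,235)]: print(u,v,W[v,u].round(4))
    L=np.load("top0.npy")[192,368]; D=np.load("top0.npy")[230,505]; C=np.load("top0.npy")[231,250]; S=np.load("top0.npy")[240,208]
    print(c)
    rect(W,L[0]-.1,L[0]+.1,L[1]-.09,L[1]+.1,.132,.149,"lamp")
    rect(W,L[0]-.1,L[0]+.1,L[1]-.12,L[1]+.1,.155,.18,"knob")
    rect(W,D[0]-.1,D[0]+.1,D[1]-.1,D[1]+.1,.122,.138,"det")
    rect(W,C[0]-.05,C[0]+.05,C[1]-.05,C[1]+.05,.06,.08,"cell")
    rect(W,S[0]-.05,S[0]+.05,S[1]-.05,S[1]+.05,.035,.055,"short")
    rect(W,C[0]-.1,C[0]+.1,C[1]-.1,C[1]+.2,.018,.031,"rack")
    rect(W,D[0]-.1,D[0]+.25,D[1]-.1,D[1]+.4,.012,.025,"base")
E
```

```text
368 192 [ 0.6052 -0.0685  0.1381]
505 230 [ 0.5363 -0.3233  0.1312]
397 200 [ 0.5878 -0.1156  0.1656]
440 215 [ 0.571  -0.242   0.0173]
250 231 [0.5346 0.157  0.0662]
208 240 [0.5167 0.2456 0.0403]
225 250 [0.4961 0.2133 0.0276]
380 235 [ 0.5269 -0.1     0.0824]
top
lamp 2361 med [ 0.6069 -0.0682  0.1391] rect [607.6 -71.9] [97.8 90.4] 74.8
knob 109 med [ 0.5878 -0.1124  0.165 ] rect [ 587.9 -114. ] [14.1 22.1] 73.5
det 1621 med [ 0.5419 -0.3179  0.1289] rect [ 543.2 -306.7] [109.4  70.1] 74.6
cell 240 med [0.5346 0.1579 0.067 ] rect [534.7 158. ] [21.9 41.5] 10.2
short 231 med [0.5188 0.2457 0.0422] rect [518.8 246.3] [22.  42.2] 10.2
rack 2808 med [0.5252 0.203  0.0243] rect [553.8 207.4] [140.  169.8] 10.4
base 3574 med [ 0.5617 -0.2203  0.0193] rect [ 634.4 -143.5] [460.9 262.7] 83.7
scene
lamp 2099 med [ 0.6138 -0.0718  0.1397] rect [608.3 -75.3] [101.6  90.5] 75.5
knob 107 med [ 0.593  -0.1162  0.1651] rect [ 588.2 -116.1] [14.2 23.4] 76.5
det 1497 med [ 0.5473 -0.3195  0.1293] rect [ 544.  -307.8] [108.   71.6] 74.5
cell 212 med [0.5362 0.1564 0.0671] rect [535.1 156.9] [24.3 42.9] 8.8
short 195 med [0.5201 0.2444 0.0422] rect [519.3 245.4] [24.6 43.1] 11.1
rack 1765 med [0.5425 0.2025 0.0249] rect [560.2 177.7] [146.1 231.8] 9.9
base 4224 med [ 0.5837 -0.2121  0.0197] rect [ 647.3 -150.7] [477.  260.9] 83.5
```

Request:
{"fn": "step_arm", "kwargs": {
  "steps": [
    [0, 0, -5, -7.5],
    [0, 0, -5, -7.5],
    [0, 0, -5, -7.5],
    [0, 0, 0, -7.5],
    [0, 0, 0, -7.5],
    [0, 0, 0, -7.5],
    [0, 0, 0, -7.0],
    [0, 0, 0, 0]
  ],
  "claw": 100
}}

```text
time: 1.6
tool_pos: [0.2421, -0.5762, 0.2471]
tool_rot: [0.0, 0.783, 0.622, -0.0]
contact_force: [0.4, 0.0, 0.4]
gripper_width: 1.001
```

```bash
cat >> h.py <<'E'
def go(x,y,z,ang):
    "remaining shift in tool axes (mm) and turn (deg) to world target, ang=wanted tool-y angle mod 180"
    s=state(); M=rot(s["tool_rot"]); d=M.T@(np.array([x,y,z])-s["tool_pos"])*1000
    a=np.degrees(np.arctan2(M[1,1],M[0,1])); t=-((ang-a+90)%180-90)
    print("t",round(s["time"],2),"pos",s["tool_pos"].round(4),"yang",round(a,2),"tilt",round(float(M[2,2]),4),"shift",d.round(1),"turn",round(t,2),"F",s["contact_force"].round(1),"w",round(s["gripper_width"],3))
E
python3 -c "
from h import *
go(.588,-.115,.24,-15.3)"
```

```text
t 1.6 pos [ 0.2421 -0.5762  0.2471] yang -13.11 tilt -1.0 shift [527.7 232.2   7. ] turn 2.19 F [0.4 0.  0.4] w 1.001
```

Request:
{"fn": "step_arm", "kwargs": {
  "steps": [
    [40, 17, 0, 2.2],
    [40, 17.6, 0, 0],
    [40, 17.6, 0, 0],
    [40, 17.6, 0, 0],
    [40, 17.6, 0, 0],
    [40, 17.6, 0, 0],
    [40, 17.6, 0, 0],
    [40, 17.6, 0, 0]
  ]
}}

```text
time: 2.4
tool_pos: [0.4685, -0.3017, 0.2472]
tool_rot: [0.002, 0.806, 0.592, -0.0]
contact_force: [1.4, -0.7, -0.2]
gripper_width: 1.002
```

Request:
{"fn": "step_arm", "kwargs": {
  "steps": [
    [40, 17.6, 0, 0],
    [40, 17.6, 0, 0],
    [40, 17.6, 0, 0],
    [30, 17.6, 0, 0],
    [20, 10, 0, 0],
    [0, 0, 0, 0]
  ]
}}

```text
time: 3.0
tool_pos: [0.604, -0.1527, 0.2479]
tool_rot: [0.003, 0.809, 0.587, 0.001]
contact_force: [-0.4, -0.3, -0.8]
gripper_width: 0.998
```

```bash
python3 -c "
from h import *
go(.588,-.115,.24,-15.3)
im,d,W=cloud('wrist'); save(im,'w1')
m=(W[...,2]>.155)&(W[...,2]<.175)&(abs(W[...,0]-.588)<.05)&(abs(W[...,1]+.115)<.05)
p=W[m]; print(len(p),np.median(p,0),cv2.minAreaRect((p[:,:2]*1000).astype(np.float32)))
m=(W[...,2]>.136)&(W[...,2]<.145)&(abs(W[...,0]-.607)<.1)&(abs(W[...,1]+.068)<.1)
p=W[m]; print(len(p),np.median(p,0),cv2.minAreaRect((p[:,:2]*1000).astype(np.float32)))
"
```

```text
t 3.0 pos [ 0.604  -0.1527  0.2479] yang -18.05 tilt -1.0 shift [ 30.9 -27.    7.7] turn -2.75 F [-0.4 -0.3 -0.8] w 0.998
612 [ 0.58879737 -0.11330949  0.16536176] ((588.1027221679688, -114.149658203125), (14.295831680297852, 22.125314712524414), 74.49101257324219)
13899 [ 0.60916472 -0.06518292  0.13952842] ((607.5117797851562, -71.53672790527344), (97.00776672363281, 89.54771423339844), 74.38059997558594)
```

View pics/w1.png

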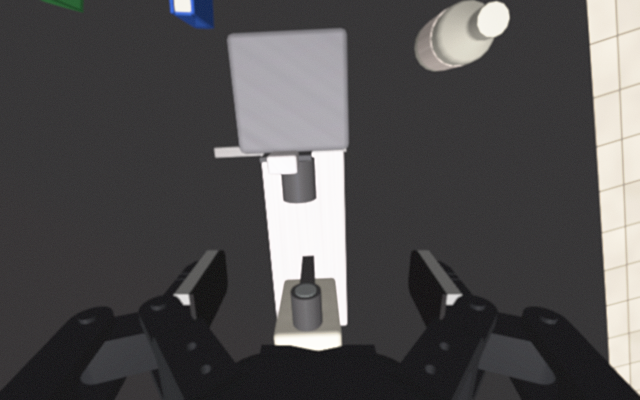

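The wrist view shows the knob at (282,163) beside the lamp tube. Its measured position, size and yaw agree with the other two cameras, with photometer yaw about -15.5°.

Request:
{"fn": "step_arm", "kwargs": {
  "steps": [
    [16, -14, 0, -2.6],
    [16, -13, 0, 0],
    [0, 0, 20, 0],
    [0, 0, 0, 0]
  ]
}}

```text
time: 3.45
tool_pos: [0.5829, -0.1139, 0.2275]
tool_rot: [0.003, 0.797, 0.604, -0.0]
contact_force: [-0.5, 0.5, -0.7]
gripper_width: 1.001
```

```bash
python3 -c "
from h import *
go(.5882,-.1142,.150,-15.5)
"
```

```text
t 3.45 pos [ 0.5829 -0.1139  0.2275] yang -15.73 tilt -1.0 shift [ 1.4  4.9 77.5] turn -0.23 F [-0.5  0.5 -0.7] w 1.001
```

Request:
{"fn": "step_arm", "kwargs": {
  "steps": [
    [1, 5, 25, 0],
    [0, 0, 25, 0],
    [0, 0, 20, 0],
    [0, 0, 7, 0],
    [0, 0, 0, 0]
  ]
}}

```text
time: 3.95
tool_pos: [0.5874, -0.1148, 0.1544]
tool_rot: [0.006, 0.799, 0.602, 0.002]
contact_force: [-0.9, 1.0, 0.0]
gripper_width: 1.002
```

Request:
{"fn": "step_arm", "kwargs": {
  "steps": [
    [0, 0, 0, 0],
    [0, 0, 0, 0],
    [0, 0, 0, 0],
    [0, 0, 0, 0],
    [0, 0, 0, 0],
    [0, 0, 0, 0],
    [0, 0, 0, 0],
    [0, 0, 0, 0]
  ],
  "claw": 0
}}

```text
time: 4.75
tool_pos: [0.5895, -0.1157, 0.1603]
tool_rot: [0.009, 0.799, 0.601, 0.004]
contact_force: [-0.6, -0.9, 0.2]
gripper_width: 0.228
```

```bash
python3 -c "
from h import *
go(.5882,-.1142,.150,-15.5)
"
```

```text
t 4.75 pos [ 0.5895 -0.1157  0.1603] yang -16.08 tilt -0.9998 shift [ 1.1 -1.9 10.3] turn -0.58 F [-0.6 -0.9  0.2] w 0.228
```

Request:
{"fn": "step_arm", "kwargs": {
  "steps": [
    [0, 0, 0, 0],
    [0, 0, 0, 0]
  ]
}}

```text
time: 4.95
tool_pos: [0.5895, -0.1157, 0.1603]
tool_rot: [0.009, 0.799, 0.601, 0.004]
contact_force: [0.3, -0.6, -0.0]
gripper_width: 0.227
```

```bash
python3 -c "
from h import *
go(.5882,-.1142,.150,-15.5)
im,d,W=cloud('wrist'); save(im[150:],'w2')
"
```

```text
t 4.95 pos [ 0.5895 -0.1157  0.1603] yang -16.08 tilt -0.9998 shift [ 1.1 -1.9 10.2] turn -0.58 F [ 0.3 -0.6 -0. ] w 0.227
```

View pics/w2.png

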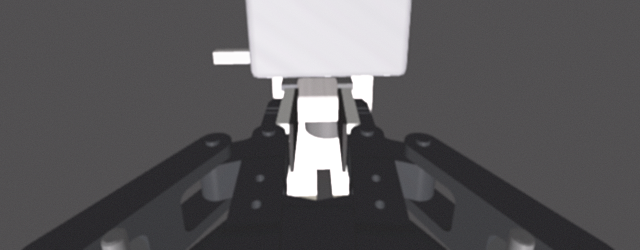

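The jaws hold the knob between the tips at about (318,100). I now draw it toward the photometer's -x, which is tool -y.

Request:
{"fn": "step_arm", "kwargs": {
  "steps": [
    [0, -6, 0, 0],
    [0, -6, 0, 0],
    [0, -6, 0, 0],
    [0, -6, 0, 0],
    [0, -4, 0, 0],
    [0, 0, 0, 0]
  ]
}}

```text
time: 5.6
tool_pos: [0.5616, -0.108, 0.1603]
tool_rot: [0.011, 0.799, 0.601, 0.005]
contact_force: [2.5, -1.6, -1.3]
gripper_width: 0.227
```

```bash
python3 -c "
from h import *
go(.5535,-.1045,.160,-15.5)
"
```

```text
t 5.6 pos [ 0.5616 -0.108   0.1603] yang -16.09 tilt -0.9997 shift [ 1.1 -8.8  0.1] turn -0.59 F [ 2.5 -1.6 -1.3] w 0.227
```

Request:
{"fn": "step_arm", "kwargs": {
  "steps": [
    [0, -3, 0, 0],
    [0, -2, 0, 0]
  ]
}}

```text
time: 5.8
tool_pos: [0.5612, -0.1079, 0.1604]
tool_rot: [0.017, 0.799, 0.601, 0.01]
contact_force: [9.5, -3.4, -6.6]
gripper_width: 0.222
```

Request:
{"fn": "step_arm", "kwargs": {
  "steps": [
    [0, -2, 0, 0],
    [0, -1, 0, 0]
  ]
}}

```text
time: 6.0
tool_pos: [0.5612, -0.1079, 0.1603]
tool_rot: [0.02, 0.799, 0.601, 0.013]
contact_force: [5.2, -2.2, -3.4]
gripper_width: 0.228
```

Request:
{"fn": "step_arm", "kwargs": {
  "steps": [
    [0, 1, 0, 0],
    [0, 0, 0, 0],
    [0, 0, 0, 0],
    [0, 0, 0, 0]
  ],
  "claw": 70
}}

```text
time: 6.4
tool_pos: [0.5609, -0.1075, 0.1598]
tool_rot: [0.019, 0.799, 0.601, 0.012]
contact_force: [0.1, 0.3, -0.2]
gripper_width: 0.702
```

Request:
{"fn": "step_arm", "kwargs": {
  "steps": [
    [0, 0, 0, 0],
    [0, 0, -30, 0],
    [0, 0, -40, 0],
    [0, 0, -10, 0],
    [0, 0, 0, 0]
  ],
  "claw": 100
}}

```text
time: 6.9
tool_pos: [0.5559, -0.1057, 0.2401]
tool_rot: [0.016, 0.799, 0.601, 0.01]
contact_force: [-0.4, 0.5, 0.2]
gripper_width: 1.002
```

```bash
python3 -c "
from h import *
im,d,W=cloud('wrist'); save(im,'w3')
m=(W[...,2]>.155)&(W[...,2]<.175)&(abs(W[...,0]-.57)<.06)&(abs(W[...,1]+.11)<.05)
p=W[m]; print(len(p),np.median(p,0),cv2.minAreaRect((p[:,:2]*1000).astype(np.float32)))
im,d,W=cloud('top'); 
m=(W[...,2]>.155)&(W[...,2]<.175)&(abs(W[...,0]-.57)<.06)&(abs(W[...,1]+.11)<.05)
p=W[m]; print(len(p),np.median(p,0))
go(.535,.1575,.24,10.2); M=rot(state()['tool_rot']);print(M.round(3))
"
```

```text
616 [ 0.56074225 -0.10468905  0.165203  ] ((560.531494140625, -106.08719635009766), (13.768338203430176, 21.78218650817871), 74.50481414794922)
92 [ 0.56105187 -0.10443981  0.16511772]
t 7.0 pos [ 0.5553 -0.1055  0.2382] yang -16.13 tilt -0.9994 shift [247.  -92.4  -5.7] turn -26.33 F [ 0.2 -0.  -0.2] w 0.999
[[ 0.278  0.96   0.034]
 [ 0.961 -0.278 -0.012]
 [-0.003  0.036 -0.999]]
```

The knob moved 28.7 mm to a firm stop, and sits at photometer x = -37 mm, so the shutter is fully open. Next is the tall cell.

Request:
{"fn": "step_arm", "kwargs": {
  "steps": [
    [0, 0, 0, -6.6],
    [0, 0, 0, -6.6],
    [0, 0, 0, -6.6],
    [0, 0, 0, -6.6],
    [0, 0, 0, 0]
  ]
}}

```text
time: 7.5
tool_pos: [0.551, -0.1041, 0.2268]
tool_rot: [0.009, 0.634, 0.773, 0.003]
contact_force: [-0.7, -0.6, -0.6]
gripper_width: 0.998
```

```bash
python3 -c "
from h import *
go(.535,.1575,.24,10.2)
"
```

```text
t 7.5 pos [ 0.551  -0.1041  0.2268] yang 11.27 tilt -0.9998 shift [259.6  35.7 -15.4] turn 1.07 F [-0.7 -0.6 -0.6] w 0.998
```

Request:
{"fn": "step_arm", "kwargs": {
  "steps": [
    [40, 6, -5, 0],
    [40, 6, -5, 0],
    [40, 6, -5, 0],
    [40, 6, -2, 0],
    [40, 6, 0, 0],
    [20, 5, 0, 0],
    [0, 0, 0, 0]
  ]
}}

```text
time: 8.2
tool_pos: [0.5391, 0.1256, 0.2309]
tool_rot: [0.002, 0.643, 0.765, -0.002]
contact_force: [-0.3, -0.0, 0.2]
gripper_width: 0.999
```

```bash
cat > m.py <<'E'
from h import *
im,d,W=cloud('wrist'); save(im,'w4')
m=(W[...,2]>.064)&(W[...,2]<.078)&(abs(W[...,0]-.535)<.05)&(abs(W[...,1]-.1575)<.05)
p=W[m]; print(len(p),np.median(p,0),cv2.minAreaRect((p[:,:2]*1000).astype(np.float32)))
go(.535,.1575,.24,10.2)
E
python3 m.py
```

```text
959 [0.53488427 0.15938415 0.06712701] ((535.0791625976562, 158.62953186035156), (21.696273803710938, 41.310123443603516), 9.62041187286377)
t 8.25 pos [0.5389 0.1245 0.2307] yang 9.87 tilt -1.0 shift [33.1  1.8 -9.5] turn -0.33 F [-0.9  0.3 -0.6] w 1.004
```

View pics/w4.png

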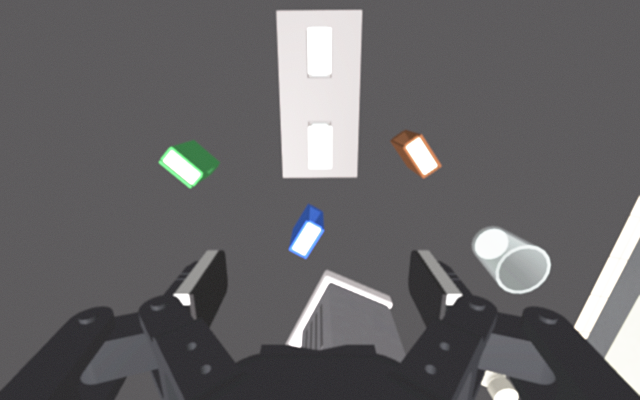

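The wrist view shows the tall cell in the near well (320,147), the short cell at (320,50), and the decoys clear of the finger paths. The cell measures (0.535, 0.158) with its jaw axis at about 10°.

Request:
{"fn": "step_arm", "kwargs": {
  "steps": [
    [17, 1, 5, 0],
    [17, 1, 20, 0],
    [0, 0, 20, 0],
    [0, 0, 0, 0]
  ]
}}

```text
time: 8.65
tool_pos: [0.5348, 0.1545, 0.1819]
tool_rot: [0.002, 0.648, 0.762, -0.004]
contact_force: [-0.7, -0.9, -0.9]
gripper_width: 1.001
```

```bash
python3 -c "
from h import *
go(.535,.158,.034,10)
"
```

```text
t 8.65 pos [0.5348 0.1545 0.1819] yang 9.28 tilt -1.0 shift [  4.7   1.3 147.8] turn -0.72 F [-0.7 -0.9 -0.9] w 1.001
```

Request:
{"fn": "step_arm", "kwargs": {
  "steps": [
    [5, 1, 20, -0.7],
    [0, 0, 30, 0],
    [0, 0, 30, 0],
    [0, 0, 20, 0],
    [0, 0, 0, 0]
  ]
}}

```text
time: 9.15
tool_pos: [0.5379, 0.1529, 0.0823]
tool_rot: [0.004, 0.647, 0.762, -0.003]
contact_force: [-0.5, -0.5, -1.3]
gripper_width: 1.0
```

```bash
python3 -c "
from h import *
go(.535,.158,.034,10)
"
```

```text
t 9.15 pos [0.5379 0.1529 0.0823] yang 9.32 tilt -0.9999 shift [ 6.  -2.1 48.2] turn -0.68 F [-0.5 -0.5 -1.3] w 1.0
```

Request:
{"fn": "step_arm", "kwargs": {
  "steps": [
    [6, -2, 5, -0.7],
    [0, 0, 12, 0],
    [1, 0, 12, 0],
    [1, 0, 12, 0],
    [0, 0, 0, 0]
  ]
}}

```text
time: 9.65
tool_pos: [0.538, 0.1595, 0.043]
tool_rot: [0.006, 0.644, 0.765, -0.001]
contact_force: [-0.8, -0.5, -0.4]
gripper_width: 1.005
```

```bash
python3 -c "
from h import *
go(.535,.158,.034,10)
"
```

```text
t 9.65 pos [0.538  0.1595 0.043 ] yang 9.88 tilt -0.9999 shift [-0.9 -3.2  9. ] turn -0.12 F [-0.8 -0.5 -0.4] w 1.005
```

Request:
{"fn": "step_arm", "kwargs": {
  "steps": [
    [-1, -3, 6, 0],
    [0, 0, 3, 0],
    [0, 0, 0, 0]
  ]
}}

```text
time: 9.95
tool_pos: [0.5354, 0.158, 0.0334]
tool_rot: [0.007, 0.643, 0.765, -0.001]
contact_force: [-0.3, -0.0, 0.4]
gripper_width: 1.002
```

```bash
python3 -c "
from h import *
go(.535,.158,.034,10)
"
```

```text
t 9.95 pos [0.5354 0.158  0.0334] yang 9.9 tilt -0.9999 shift [ 0.  -0.3 -0.6] turn -0.1 F [-0.3 -0.   0.4] w 1.002
```

Well aligned, so I close the jaws.

Request:
{"fn": "step_arm", "kwargs": {
  "steps": [
    [0, 0, 0, 0],
    [0, 0, 0, 0],
    [0, 0, 0, 0],
    [0, 0, 0, 0],
    [0, 0, 0, 0],
    [0, 0, 0, 0],
    [0, 0, 0, 0],
    [0, 0, 0, 0]
  ],
  "claw": 0
}}

```text
time: 10.75
tool_pos: [0.5363, 0.1582, 0.0347]
tool_rot: [0.007, 0.643, 0.765, 0.0]
contact_force: [0.1, 0.9, 0.7]
gripper_width: 0.248
```

Request:
{"fn": "step_arm", "kwargs": {
  "steps": [
    [0, 0, 0, 0],
    [0, 0, -3, 0],
    [0, 0, -8, 0],
    [0, 0, -10, 0],
    [0, 0, -15, 0],
    [0, 0, -15, 0],
    [0, 0, 0, 0]
  ]
}}

```text
time: 11.45
tool_pos: [0.536, 0.1588, 0.0909]
tool_rot: [0.008, 0.643, 0.765, 0.001]
contact_force: [1.3, -0.6, 0.1]
gripper_width: 0.247
```

```bash
python3 -c "
from h import *
go(.535,.158,.175,10)
print(rot(state()['tool_rot']).round(3))
"
```

```text
t 11.45 pos [0.536  0.1588 0.0909] yang 9.9 tilt -0.9999 shift [ -1.5  -0.3 -84.1] turn -0.1 F [ 1.3 -0.6  0.1] w 0.247
[[-0.172  0.985  0.012]
 [ 0.985  0.172 -0.009]
 [-0.011  0.011 -1.   ]]
```

Request:
{"fn": "step_arm", "kwargs": {
  "steps": [
    [0, 0, -25, 0],
    [0, 0, -30, 0],
    [0, 0, -30, 0],
    [0, 0, -30, 0],
    [0, 0, -25, 0],
    [0, 0, -15, 0],
    [0, 0, 0, 0]
  ]
}}

```text
time: 12.15
tool_pos: [0.5328, 0.16, 0.2532]
tool_rot: [0.008, 0.643, 0.765, 0.001]
contact_force: [0.0, 0.1, -1.2]
gripper_width: 0.249
```

Request:
{"fn": "step_arm", "kwargs": {
  "steps": [
    [0, 0, 0, 5],
    [0, 0, 0, 5],
    [0, 0, 0, 5],
    [0, 0, 0, 5],
    [0, 0, 0, 4.5],
    [0, 0, 0, 0],
    [0, 0, 0, 0]
  ]
}}

```text
time: 12.85
tool_pos: [0.5285, 0.1592, 0.2416]
tool_rot: [0.004, 0.796, 0.605, -0.005]
contact_force: [-0.3, -0.6, -0.1]
gripper_width: 0.251
```

```bash
python3 -c "
from h import *
go(.5708,-.2066,.24,-15.5)
"
```

```text
t 12.85 pos [0.5285 0.1592 0.2416] yang -15.48 tilt -0.9999 shift [-341.2  138.4    5.7] turn 0.02 F [-0.3 -0.6 -0.1] w 0.251
```

Request:
{"fn": "step_arm", "kwargs": {
  "steps": [
    [-25, 10, -3, 0],
    [-30, 12, -3, 0],
    [-30, 12, -2, 0],
    [-30, 12, -2, 0],
    [-30, 12, -2, 0],
    [-30, 12, -2, 0],
    [-25, 10, -1, 0],
    [0, 0, 0, 0]
  ]
}}

```text
time: 13.65
tool_pos: [0.552, -0.0615, 0.2526]
tool_rot: [0.001, 0.791, 0.612, -0.008]
contact_force: [-0.5, 0.9, -0.5]
gripper_width: 0.249
```

```bash
python3 -c "
from h import *
go(.5708,-.2066,.24,-15.5)
"
```

```text
t 13.65 pos [ 0.552  -0.0615  0.2526] yang -14.57 tilt -0.9999 shift [-135.6   54.8   14. ] turn 0.93 F [-0.5  0.9 -0.5] w 0.249
```

Request:
{"fn": "step_arm", "kwargs": {
  "steps": [
    [-25, 10, 0, 0.9],
    [-30, 12, 0, 0],
    [-30, 12, 0, 0],
    [-25, 10, 0, 0],
    [-15, 6, 0, 0],
    [0, 0, 0, 0]
  ]
}}

```text
time: 14.25
tool_pos: [0.5671, -0.1963, 0.2496]
tool_rot: [-0.003, 0.793, 0.609, -0.008]
contact_force: [-1.0, -0.2, -1.4]
gripper_width: 0.246
```

```bash
cat > m2.py <<'E'
from h import *
go(.5708,-.2066,.24,-15.5)
print(rot(state()['tool_rot']).round(3))
# held cell relative to tool: look at both fixed cameras; knob and tubes check
z=state()['tool_pos']
for c in ['top','scene']:
    im,d,W=cloud(c); save(im,c+'5')
    for l in ['cell']: print(c,[(np.round(b['box']).tolist(),round(b['p'],2)) for b in boxes_of(c,l)][:5])
im,d,W=cloud('wrist'); save(im,'w5')
M=rot(state()['tool_rot']); T=(W-z)@M*1000
m=(abs(T[...,0])<30)&(abs(T[...,1])<14)&(T[...,2]>-45)&(T[...,2]<40)
p=T[m]; print(len(p),np.percentile(p,[1,50,99],axis=0).round(1) if len(p) else '')
# tubes: in world frame
for c in ['wrist']:
    m=(W[...,2]>.1)&(W[...,2]<.131); 
    y=np.array([.268,.963]);x=np.array([.963,-.268]); q=W[m]; e=(q[:,:2]-[.5708,-.2066])*1000
    X=e@x;Y=e@y
    for n,k in [('lamp tube',(Y>45)&(Y<86)&(abs(X)<25)),('det tube',(Y<-45)&(Y>-86)&(abs(X)<25))]:
        print(n,k.sum(),np.percentile(X[k],[2,50,98]).round(1) if k.sum()>5 else '',np.percentile(Y[k],[2,98]).round(1) if k.sum()>5 else '')
E
python3 m2.py
```

```text
t 14.25 pos [ 0.5671 -0.1963  0.2496] yang -14.98 tilt -0.9998 shift [-8.9  6.3  9.6] turn 0.52 F [-1.  -0.2 -1.4] w 0.246
[[ 0.258  0.966 -0.016]
 [ 0.966 -0.259 -0.006]
 [-0.01  -0.014 -1.   ]]
top [([265.0, 288.0, 18.0, 25.0], 0.71), ([441.0, 198.0, 29.0, 17.0], 0.7), ([235.0, 171.0, 27.0, 20.0], 0.68), ([290.0, 220.0, 25.0, 16.0], 0.68)]
scene [([399.0, 193.0, 19.0, 35.0], 0.7), ([336.0, 126.0, 11.0, 27.0], 0.69), ([326.0, 176.0, 22.0, 27.0], 0.66)]
8042 [[-17.9 -13.8 -42.6]
 [ 12.3  -1.1 -32.4]
 [ 23.9  13.3  19.7]]
lamp tube 1546 [-16.4  -1.2  14.2] [51.3 85.3]
det tube 0
```

View pics/w5.png

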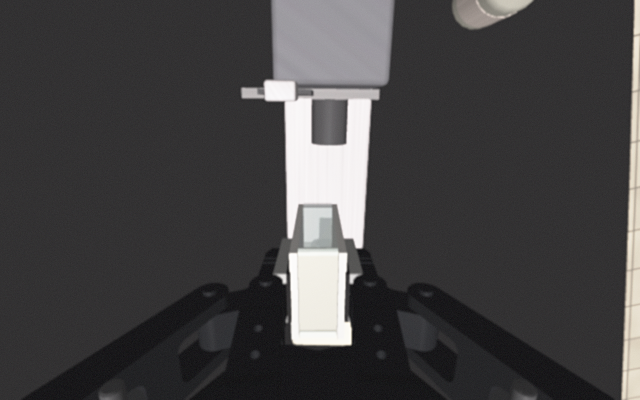

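The wrist view shows the cell square between the pads (318,290), window end facing the lamp tube (328,122), knob still open at (280,91). The tube centre puts the beam about 1 mm to -x of my estimate, so I use (0.5701, -0.2064).

Request:
{"fn": "step_arm", "kwargs": {
  "steps": [
    [-9, 6, 0, 0.5],
    [0, 0, 10, 0],
    [0, 0, 15, 0],
    [0, 0, 0, 0],
    [0, 0, 0, 0]
  ]
}}

```text
time: 15.0
tool_pos: [0.5706, -0.2028, 0.2226]
tool_rot: [-0.003, 0.794, 0.607, -0.008]
contact_force: [0.5, -0.5, -0.5]
gripper_width: 0.253
```

```bash
python3 -c "
from h import *
go(.5701,-.2064,.1047,-15.5)
"
```

```text
t 15.0 pos [ 0.5706 -0.2028  0.2226] yang -15.19 tilt -0.9999 shift [ -2.5   2.1 117.9] turn 0.31 F [ 0.5 -0.5 -0.5] w 0.253
```

Request:
{"fn": "step_arm", "kwargs": {
  "steps": [
    [-2.5, 1, 15, 0.3],
    [0, 0.5, 20, 0],
    [0, 0.5, 20, 0],
    [0, 0, 15, 0],
    [0, 0, 0, 0]
  ]
}}

```text
time: 15.5
tool_pos: [0.5704, -0.2066, 0.1474]
tool_rot: [-0.003, 0.796, 0.605, -0.008]
contact_force: [-1.0, 0.1, -1.5]
gripper_width: 0.25
```

```bash
python3 -c "
from h import *
go(.5701,-.2064,.1047,-15.5)
"
```

```text
t 15.5 pos [ 0.5704 -0.2066  0.1474] yang -15.55 tilt -0.9999 shift [ 0.5  0.2 42.7] turn -0.05 F [-1.   0.1 -1.5] w 0.25
```

Request:
{"fn": "step_arm", "kwargs": {
  "steps": [
    [0, 0, 12, 0],
    [0, 0, 12, 0],
    [0, 0, 10, 0],
    [0, 0, 4, 0],
    [0, 0, 0, 0],
    [0, 0, 0, 0]
  ]
}}

```text
time: 16.1
tool_pos: [0.5708, -0.2074, 0.1077]
tool_rot: [-0.001, 0.796, 0.605, -0.008]
contact_force: [-0.1, -0.4, -0.8]
gripper_width: 0.25
```

```bash
sed -i "s/'5'/'6'/;s/'w5'/'w6'/;s/.2066,.24/.2064,.1047/;s/go(.5708/go(.5701/" m2.py; python3 m2.py; python3 - <<'E'
import cv2
a=cv2.imread('pics/scene6.png')[130:290,100:420]
cv2.imwrite('pics/s6.png',cv2.resize(a,None,fx=2.4,fy=2.4,interpolation=3))
E
```

```text
t 16.1 pos [ 0.5708 -0.2074  0.1077] yang -15.56 tilt -0.9999 shift [ 0.8 -0.9  3. ] turn -0.06 F [-0.1 -0.4 -0.8] w 0.25
[[ 0.268  0.963 -0.014]
 [ 0.963 -0.268 -0.007]
 [-0.01  -0.011 -1.   ]]
top [([290.0, 226.0, 22.0, 8.0], 0.74), ([237.0, 171.0, 25.0, 25.0], 0.73), ([263.0, 289.0, 20.0, 25.0], 0.7), ([424.0, 202.0, 15.0, 16.0], 0.5), ([344.0, 98.0, 30.0, 36.0], 0.43)]
scene [([397.0, 192.0, 16.0, 34.0], 0.92), ([328.0, 176.0, 21.0, 24.0], 0.88), ([199.0, 200.0, 25.0, 26.0], 0.7), ([335.0, 124.0, 12.0, 28.0], 0.61)]
8087 [[-20.1 -13.4 -43.2]
 [  9.7  -0.8 -32.4]
 [ 21.6  13.3  19.8]]
lamp tube 6731 [-15.2  -0.4  14.1] [51.4 85.4]
det tube 574 [-15.7  -0.5  14.9] [-50.2 -47.6]
```

View pics/s6.png

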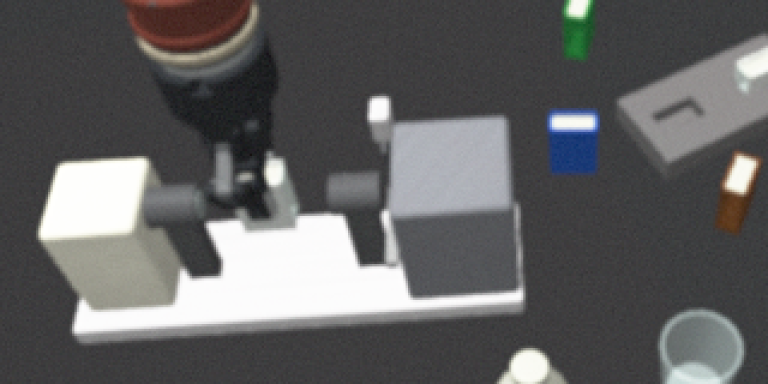

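View pics/w6.png

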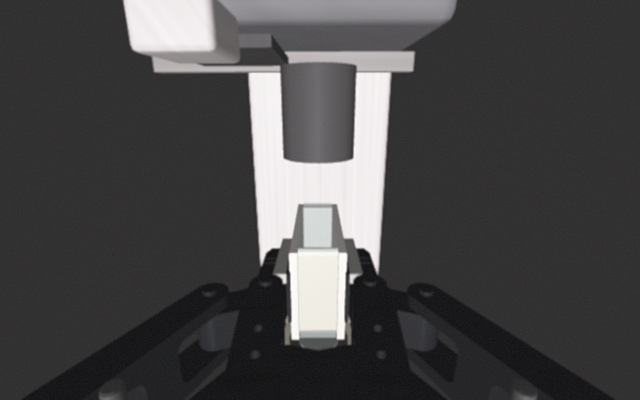

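The scene crop shows the cell between the two tubes, clear of both, with the short cell still in its well and the bottle and beaker standing. The wrist view shows the lamp tube (318,110) in line with the cell (318,290). Offsets are about 1 mm sideways, 1 mm along the beam and 3 mm high, so I hand in.

```bash
python3 -c "
from h import *
go(.5701,-.2064,.1047,-15.5)
print(abs(state()['joint_vel']).max()); print(job_done())"
```

```text
t 16.35 pos [ 0.5709 -0.2075  0.1081] yang -15.56 tilt -0.9999 shift [ 0.9 -1.1  3.4] turn -0.06 F [-0.2  0.2 -0.5] w 0.249
0.003541856160509927
the job is handed in; nothing more can be done
None
```

I opened the shutter, lifted the tall cell out by its frosted faces, and handed the job in at about 16.4 s with the cell held in the light path. `job_done()` gives no verdict, so I can only report my own checks.

- **Shutter:** The knob moved 28.7 mm until it met a firm stop. It ended about 36–37 mm along the opening direction, so I take it as fully open.
- **Cell position:** From the arm's pose, the cell centre is about 1 mm off sideways, 1 mm off along the beam and 3 mm high. Its yaw is within 0.01 rad of the beam and its tilt about 0.02 rad.
- **Hold:** The jaws are on the cell at an opening of about 21 mm, and the arm is at rest with no notable contact force.
- **Surroundings:** In the last pictures the cell stands clear of both tubes. The short cell, bottle and beaker are where they were.

Two things did not go exactly as planned. The gripper rode up about 6 mm when it closed on the knob, and tilted about 2.5° at the stop. The knob still held and the tilt had gone before I gripped the cell. The tube-based beam centre differed from my first estimate by 0.5–1 mm, and I used the corrected value.

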